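Turn the worn driver bits end for end

ROBOT

A 7-joint arm with a two-finger parallel gripper is mounted at the origin on the work surface. World frame = base frame: x ahead of the robot, y to its left, z up, the work surface at z = 0. Lengths are in m, angles in rad, forces in N, time in s.
With the tool pointing down it reaches from about 0.4 to 0.875 m from the base axis. Payload 6.5 kg.
Tool frame: the origin (TCP) lies between the finger pads; the fingertips stand arm.tip_reach ahead of it and the grasp point (between the pads) lies 8 mm behind it (arm.tip_reach is the distance from the TCP to the fingertips, in m); z points along the fingers, y is the line along which they close (so a half turn about z gives the same grasp; the last joint's range is limited). The gripper opens to 85 mm and grips with 20 to 120 N. Pads are 22 mm wide; open, the fingers measure 114 mm over their backs; the gripper's body (76 mm by 85 mm) begins 54 mm behind the grasp point. The pads swing forward as they close: fully open they stand 13 mm farther back than shut.
Start: joints at [1.176, 0.536, -0.004, 1.538, 0.003, 1.067, -0.071], TCP at [0.21, -0.615, 0.242] pointing down, gripper open.
Joint ranges: [-2.7, 2.7], [-0.37, 2.16], [-1.27, 1.26], [0.24, 2.4], [-1.31, 4.45], [0.19, 1.91], [-2.76, 2.76]. Speed limits (rad/s): [2.39, 2.39, 3.14, 3.14, 3.14, 3.14, 3.14].

INTERFACE

Orientations are given as a unit quaternion [x, y, z, w].
In Python, from station import readout, optics, arm gives the robot as it stands.
- The arm moves only by the tool move_arm, never from a script. Its argument "commands" is one flat list of numbers, 5 for each row, row after row: the finger opening in m, from 0 to 0.0854, then the shift along the tool's x, y, z in m, then the turn about the tool's z in rad. In form: [jaw, tx, ty, tz, roll, jaw, tx, ty, tz, roll, ...]. A call has 1 to 20 rows; each row is the pose to reach, as a shift and turn from the pose commanded when the call began, along the tool's axes at that moment; what a row does not reach only later rows make up. A row lasts 1/12 s, in which the tool goes at most 41.7 mm and 7.16 degrees, less where a joint would pass 70% of its speed; a pose out of reach is approached as far as the arm can. A call with a gripper value outside its range is refused whole. The fingers move at their own pace and stop on an object; the grip force is fixed at half the most. Time passes only in rows, so rows that repeat a pose let the fingers close. It gives the time, the measured TCP pose, the force and the opening at its end, in the units of the state.
- readout.state(): the state, without advancing time (a new reading comes with each control period).
- optics.camera(name): name is "side" or "top"; returns a dict with "color" (420x560x3 uint8, red, green, blue), "mtx" (3x3 intrinsics, pixels), "pose" (4x4, takes a point from camera to world coordinates). Camera axes: x right, y down, z forward; pixel columns grow to the right and rows downward; lengths in m; the calibration is good to about 2 mm. A picture is of the moment at which its call begins. There is no depth.
- arm.close_job(): hands the job in, once; it reports no verdict.
The state is a dict: "time_s": time; "joints": joint angles; "joint_vel": joint speeds; "tau": joint torques, N m; "position": TCP position; "ee_rot": TCP orientation; "contact_force": force on the tool from outside, world axes, zero at the start; "ft_torque": the same for the moment, N m; "gripper_width": finger opening in m.
Only numpy, scipy, OpenCV 4.12 (cv2) and the standard library are available. Lean on these libraries where they do the work, as an engineer would, in place of code of your own. Each camera call takes 0.05 s, during which the arm holds its last target. There are 200 camera calls.

TASK

The spray can, the oil bottle and the screw tub stand in the way in front of the drivers' chucks: first put all three away, standing upright in the black steel tray. Then, for every driver whose bit shows the worn yellow end, pull the bit out, turn it end for end and push it fully home again in the same driver's chuck, so that the blue end points out; leave the bit that already shows blue where it is, and do not shove the wrench that lies in front of the dock about.

Things in the scene. Friction and masses are not known exactly. Their poses are not given: they have to be found in the camera images.
- bit1: bit of driver 1: straight steel hexagon bar 12 mm thick, 150 mm long, last 10 mm of each end a tip 8.5 mm thick; blue band 27 to 65 mm from the middle on one half, yellow band on the other. 120 g. Origin: middle, on its axis; x: along the bar to the blue end. May be absent (empty chuck); else starts YELLOW end out. In the chuck 95 mm sticks out, a loose sliding fit that sags 1 to 4 degrees
- bit2: bit of driver 2: straight steel hexagon bar 12 mm thick, 150 mm long, last 10 mm of each end a tip 8.5 mm thick; blue band 27 to 65 mm from the middle on one half, yellow band on the other. 120 g. Origin: middle, on its axis; x: along the bar to the blue end. May be absent (empty chuck); else starts YELLOW end out. In the chuck 95 mm sticks out, a loose sliding fit that sags 1 to 4 degrees
- bit3: bit of driver 3: straight steel hexagon bar 12 mm thick, 150 mm long, last 10 mm of each end a tip 8.5 mm thick; blue band 27 to 65 mm from the middle on one half, yellow band on the other. 120 g. Origin: middle, on its axis; x: along the bar to the blue end. May be absent (empty chuck); else starts YELLOW end out. In the chuck 95 mm sticks out, a loose sliding fit that sags 1 to 4 degrees
- bit4: bit of driver 4: straight steel hexagon bar 12 mm thick, 150 mm long, last 10 mm of each end a tip 8.5 mm thick; blue band 27 to 65 mm from the middle on one half, yellow band on the other. 120 g. Origin: middle, on its axis; x: along the bar to the blue end. Starts BLUE end out, as wanted. In the chuck 95 mm sticks out, a loose sliding fit that sags 1 to 4 degrees
- chuck1 (a point): mouth of the chuck of driver 1, one of four red cordless drivers fixed 120 mm apart in a dock. x: along the level bore INTO the driver; z up, 175 mm above the bench. Bore 13.8 mm wide, 55 deep, coned to 20 mm wide over the first 8. Chuck 30 mm across; motor housing (62 mm) starts 57 mm behind it, battery and dock (60 high) 15 mm. A bit fully home has its middle 20 mm before the mouth
- chuck2 (a point): mouth of the chuck of driver 2, one of four red cordless drivers fixed 120 mm apart in a dock. x: along the level bore INTO the driver; z up, 175 mm above the bench. Bore 13.8 mm wide, 55 deep, coned to 20 mm wide over the first 8. Chuck 30 mm across; motor housing (62 mm) starts 57 mm behind it, battery and dock (60 high) 15 mm. A bit fully home has its middle 20 mm before the mouth
- chuck3 (a point): mouth of the chuck of driver 3, one of four red cordless drivers fixed 120 mm apart in a dock. x: along the level bore INTO the driver; z up, 175 mm above the bench. Bore 13.8 mm wide, 55 deep, coned to 20 mm wide over the first 8. Chuck 30 mm across; motor housing (62 mm) starts 57 mm behind it, battery and dock (60 high) 15 mm. A bit fully home has its middle 20 mm before the mouth
- chuck4 (a point): mouth of the chuck of driver 4, one of four red cordless drivers fixed 120 mm apart in a dock. x: along the level bore INTO the driver; z up, 175 mm above the bench. Bore 13.8 mm wide, 55 deep, coned to 20 mm wide over the first 8. Chuck 30 mm across; motor housing (62 mm) starts 57 mm behind it, battery and dock (60 high) 15 mm. A bit fully home has its middle 20 mm before the mouth
- bit1_yellow (a point): the very tip of the yellow end of bit 1, on its axis, 75 mm from the middle; 55 mm inside the mouth when that end is fully home in the chuck
- bit2_yellow (a point): the very tip of the yellow end of bit 2, on its axis, 75 mm from the middle; 55 mm inside the mouth when that end is fully home in the chuck
- bit3_yellow (a point): the very tip of the yellow end of bit 3, on its axis, 75 mm from the middle; 55 mm inside the mouth when that end is fully home in the chuck
- can: green and white spray can with a white cap, standing on the bench in front of the chucks: 66 mm across, 167 mm tall (the cap, 56 mm across, is the top 42 mm), about 340 g, most of it low down. Origin: centre of its underside, z axis up along it
- bottle: grey oil bottle with an orange label and a black cap, standing on the bench in front of the chucks: 70 mm across up to a height of 115 mm, 166 mm tall, the cap (38 mm across) is the top 34 mm, about 380 g, most of it low down. Origin: centre of its underside, z axis up along it
- tub: white plastic tub of screws with a red screw lid, standing with the can and the bottle: 64 mm across, the lid 68 mm across and 12 mm high, 44 mm tall in all, about 220 g. Origin: centre of its underside, z axis up
- tray: empty black steel tray, fixed to the bench on the left or the right, 280 mm (x) by 170 mm (y) outside, walls 28 mm high and 3 mm thick, floor 3 mm thick. Origin: centre of its underside; x, y along its sides
- wrench: steel wrench about 190 mm long lying flat on the bench in front of the dock, across and below the bits; a bystander. Origin: near its middle, at the underside
Mind the look-alikes: they are no part of the job. What is shaped like the bit3 but brown is not meant.

How it is judged:
By the outcome, as a careful person would: the job done as asked, in the order asked, and still so for the second after the job is handed in, with the robot touching nothing.
Of bit1, bit2, bit3 only 2 to 3 are there at a start; the rules pass over those that are not, and their reading is None.
At some moment in a run one of tub may be knocked a few centimetres aside while the robot is not near it.
Once in a run the grip may slacken for a moment while it holds something.
It also fails if it takes over 210 s, if anything falls off the work surface, if the arm or the gripper's body presses on something with over 40 N, if the wrist force passes 120 N, or if a joint passes its speed limit or range.

## Working session

There is one attempt and no reset: what is moved stays moved. The work goes in short steps, Python scripts to look and compute and a tool call to move; the robot and the scene stay as the last step left them, time stands still between calls to the robot, and variables do not carry over. Pictures are saved under pics/ and viewed, on a budget of 14 in all, crops included, one or two more only if the job needs it, and the job is handed in when it is done.

Besides the shell and the picture viewer there is one more tool, called after ">>>" as name(argument=value, ...) on one line, values as JSON. move_arm: Moves the arm, as the interface text tells. Its arguments: {"type":"object","properties":{"commands":{"type":"array"}},"required":["commands"]}

```bash
ls; mkdir -p pics; python3 - <<'E'
from station import readout, optics, arm
import cv2,numpy as np
s=readout.state();print({k:np.round(v,3).tolist() for k,v in s.items()});print(arm.tip_reach)
for n in("top","side"):
    c=optics.camera(n);cv2.imwrite(f"pics/{n}0.png",c["color"][:,:,::-1]);print(n,c["mtx"].tolist(),np.round(c["pose"],4).tolist())
E
```

```text
pics
{'time_s': 0.0, 'joints': [1.176, 0.537, -0.004, 1.539, 0.003, 1.067, -0.071], 'joint_vel': [-0.001, 0.002, -0.002, 0.0, -0.001, -0.0, -0.0], 'tau': [0.0, -58.341, 1.049, -25.91, 0.012, 0.009, 0.0], 'position': [0.21, -0.615, 0.241], 'ee_rot': [0.987, 0.164, -0.0, -0.001], 'contact_force': [-1.34, -0.764, -0.256], 'ft_torque': [0.008, -0.036, 0.012], 'gripper_width': 0.085}
0.011
top [[382.3368031523089, 0.0, 282.3462892961024], [0.0, 382.3368031523089, 212.77600450833756], [0.0, 0.0, 1.0]] [[0.0444, -0.9776, 0.2057, 0.3395], [-0.999, -0.0435, 0.0093, 0.0816], [-0.0002, -0.2059, -0.9786, 1.1098], [0.0, 0.0, 0.0, 1.0]]
side [[537.4302319237275, 0.0, 272.8108878067482], [0.0, 537.4302319237275, 201.3487234533502], [0.0, 0.0, 1.0]] [[-0.9542, -0.2045, 0.2183, 0.1947], [-0.299, 0.6291, -0.7176, 1.2129], [0.0094, -0.75, -0.6614, 1.1323], [0.0, 0.0, 0.0, 1.0]]
```

View pics/top0.png

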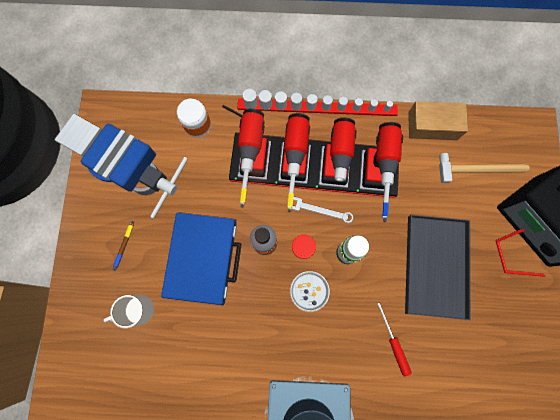

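View pics/side0.png

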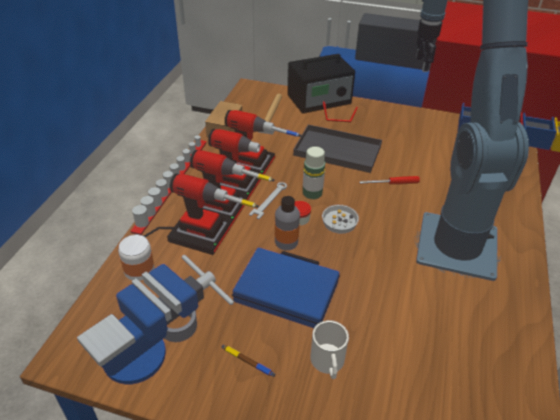

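Top view: can at (352,250), tub at (304,246), bottle at (263,238) and tray at about (407–470, 215–318). Yellow-out bits show at (243,195) and (291,202), with an empty chuck at (340,180) and the blue-out bit at (386,211). The wrench lies at (320,210), and the brown look-alike at (123,245). The side view agrees.

```bash
cat >h.py <<'E'
from station import readout, optics, arm
import cv2,numpy as np
def shot(n,f=None):
    c=optics.camera(n)
    if f: cv2.imwrite(f"pics/{f}.png",c["color"][:,:,::-1])
    return c
def ray(c,p):
    d=c["pose"][:3,:3]@np.linalg.solve(c["mtx"],[p[0],p[1],1.]);return c["pose"][:3,3],d/np.linalg.norm(d)
def plane(c,p,z):
    o,d=ray(c,p);return o+d*(z-o[2])/d[2]
def tri(c1,p1,c2,p2):
    A=np.zeros((3,3));b=np.zeros(3);R=[]
    for c,p in((c1,p1),(c2,p2)):
        o,d=ray(c,p);M=np.eye(3)-np.outer(d,d);A+=M;b+=M@o;R.append((M,o))
    x=np.linalg.solve(A,b);return x,[np.linalg.norm(M@(x-o)) for M,o in R]
def proj(c,X):
    q=c["mtx"]@(np.linalg.inv(c["pose"])@np.append(X,1))[:3];return q[:2]/q[2]
def blobs(c,lo,hi,roi,amin=8):
    x0,y0,x1,y1=roi;h=cv2.cvtColor(c["color"],cv2.COLOR_RGB2HSV)[y0:y1,x0:x1]
    m=cv2.inRange(h,np.array(lo),np.array(hi))
    n,l,s,ce=cv2.connectedComponentsWithStats(m)
    return [(s[i].tolist(),np.round(ce[i]+[x0,y0],1).tolist()) for i in range(1,n) if s[i,4]>=amin],m
def yaw(): # yaw of tool x in world
    from scipy.spatial.transform import Rotation as R
    M=R.from_quat(readout.state()["ee_rot"]).as_matrix();return np.arctan2(M[1,0],M[0,0]),M
def go(X,ya=None):
    s=readout.state();a,M=yaw();d=M.T@(np.array(X)-s["position"])
    r=0 if ya is None else -(ya-a)
    r=(r+np.pi)%(2*np.pi)-np.pi
    print("shift",np.round(d,4).tolist(),"roll",round(r,4),"from",np.round(s["position"],4).tolist(),"yaw",round(a,4),"j7",round(s["joints"][6],3))
E
python3 - <<'E'
from h import *
T=cv2.imread("pics/top0.png")[:,:,::-1];S=cv2.imread("pics/side0.png")[:,:,::-1]
t=shot("top");s=shot("side")
for nm,c,lo,hi,roi in [("yelT",t,(20,120,120),(35,255,255),(220,160,320,225)),("yelS",s,(20,120,120),(35,255,255),(215,150,300,215)),
 ("blueT",t,(105,150,80),(130,255,255),(370,190,400,225)),("blueS",s,(105,150,80),(130,255,255),(270,115,310,145)),
 ("lidT",t,(0,180,120),(6,255,255),(285,230,325,262)),("capT",t,(0,0,170),(180,60,255),(335,228,375,262)),("blkT",t,(0,0,0),(180,255,70),(245,222,282,258)),("trayT",t,(0,0,0),(180,255,90),(398,205,480,330)),
 ("capS",s,(0,0,150),(180,60,255),(295,140,335,175)),("bcapS",s,(0,0,0),(180,255,60),(270,190,305,215))]:
    print(nm,blobs(c,lo,hi,roi)[0])
_,m=blobs(t,(0,0,0),(180,255,90),(398,205,480,330));k=cv2.findContours(m,0,2)[0];k=max(k,key=cv2.contourArea);print(cv2.minAreaRect(k))
b=cv2.boxPoints(cv2.minAreaRect(k))+[398,205]
for p in b:print("tray",p,plane(t,p,.028).round(3))
E
```

```text
yelT [([20, 28, 7, 14, 73], [243.1, 194.8]), ([67, 33, 7, 14, 68], [290.2, 199.1])]
yelS [([43, 23, 12, 8, 55], [263.5, 176.7]), ([26, 49, 13, 8, 60], [247.1, 202.4])]
blueT [([13, 13, 5, 13, 65], [385.0, 209.0])]
blueS [([18, 17, 8, 3, 11], [291.5, 132.8])]
lidT [([7, 5, 24, 24, 457], [303.5, 246.2])]
capT [([13, 8, 21, 21, 363], [358.0, 245.9])]
blkT [([10, 6, 15, 16, 170], [262.3, 235.3])]
trayT [([7, 10, 65, 105, 3611], [442.7, 273.0]), ([33, 20, 7, 6, 17], [433.8, 227.6]), ([29, 22, 4, 6, 8], [428.4, 229.5]), ([51, 23, 5, 4, 8], [451.4, 229.4]), ([17, 25, 6, 12, 20], [417.8, 236.6]), ([35, 27, 4, 5, 8], [434.8, 234.0]), ([24, 31, 4, 11, 19], [423.6, 240.9]), ([17, 38, 6, 15, 27], [418.2, 250.7]), ([24, 42, 4, 8, 14], [423.7, 250.9]), ([23, 51, 5, 8, 15], [423.2, 259.3]), ([15, 53, 7, 4, 13], [416.2, 259.3]), ([14, 61, 5, 6, 11], [414.2, 268.5]), ([20, 60, 4, 8, 13], [419.1, 268.7]), ([14, 67, 5, 11, 19], [414.4, 277.5]), ([20, 68, 1, 9, 9], [418.0, 277.0]), ([22, 74, 2, 7, 8], [420.5, 282.1])]
capS [([12, 7, 17, 10, 141], [315.2, 151.5])]
bcapS [([12, 7, 12, 15, 161], [287.5, 204.1])]
((40.2444953918457, 61.9316520690918), (64.63699340820312, 102.46810913085938), 1.7357046604156494)
tray [404.38899231 317.16329956] [ 0.29  -0.254  0.028]
tray [407.49266052 214.74220467] [ 0.577 -0.269  0.028]
tray [472.09999847 216.70000458] [ 0.58  -0.456  0.028]
tray [468.99633026 319.12110138] [ 0.293 -0.431  0.028]
```

```bash
python3 - <<'E'
from h import *
t=shot("top");s=shot("side")
print("can",plane(t,(358-.0,246),.167).round(3),tri(t,(358,246),s,(315.2,151.5)))
print("bottle",plane(t,(262.3,235.3),.166).round(3)); print("tub",plane(t,(303.5,246.2),.044).round(3))
for n,a,b in(("y1",(243.1,194.8),(247.1,202.4)),("y2",(290.2,199.1),(263.5,176.7)),("b4",(385,209),(291.5,132.8))):
    x,r=tri(t,a,s,b);print(n,x.round(4),np.round(r,4),plane(t,a,.172).round(4))
a=shot("top")["color"][90:225,215:415];b=s["color"][90:220,130:310]
im=np.vstack([cv2.resize(a,(800,300),interpolation=2)[:, :],cv2.resize(b[:,:],(800,300),interpolation=2)])
im=cv2.resize(a,None,fx=4,fy=4,interpolation=cv2.INTER_CUBIC)
cv2.imwrite("pics/topcrop.png",im[:,:,::-1])
E
```

```text
can [ 0.462 -0.1    0.167] (array([ 0.46202915, -0.10156754,  0.16038884]), [np.float64(0.0009025467392330075), np.float64(0.0009025467392330751)])
bottle [0.478 0.138 0.166]
tub [0.471 0.028 0.044]
y1 [0.5788 0.1922 0.1679] [0.0009 0.0009] [0.5787 0.1918 0.172 ]
y2 [0.5723 0.072  0.1671] [0.0017 0.0017] [0.5728 0.0723 0.172 ]
b4 [ 0.5574 -0.1683  0.1661] [0.0017 0.0017] [ 0.5578 -0.1666  0.172 ]
```

View pics/topcrop.png

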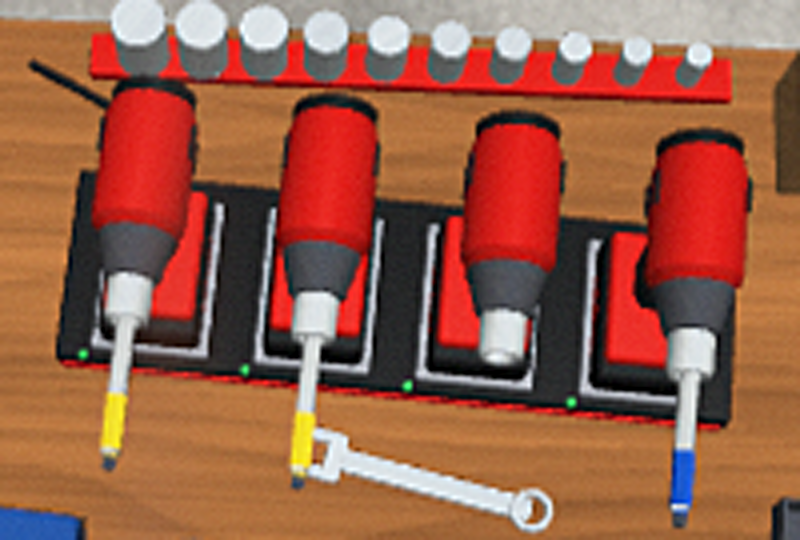

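The crop confirms chucks 1, 2 and 4 hold bits (yellow tips near crop (108,462) and (298,480), blue near (680,515)) and chuck 3 is empty. The measured heights are plausible: z is about 0.167 at the bands, and the bits are 120 mm apart. I'll take the can first.

```bash
python3 -c "
from h import *
go((.46,-.10,.241),0.0)"
```

```text
shift [0.4031, -0.4066, 0.0012] roll 0.3289 from [0.2099, -0.615, 0.2421] yaw 0.3289 j7 -0.071
```

>>> move_arm(commands=[0.085,0.403,-0.407,0,0.329,0.085,0.403,-0.407,0,0.329,0.085,0.403,-0.407,0,0.329,0.085,0.403,-0.407,0,0.329,0.085,0.403,-0.407,0,0.329,0.085,0.403,-0.407,0,0.329,0.085,0.403,-0.407,0,0.329,0.085,0.403,-0.407,0,0.329,0.085,0.403,-0.407,0,0.329,0.085,0.403,-0.407,0,0.329,0.085,0.403,-0.407,0,0.329,0.085,0.403,-0.407,0,0.329,0.085,0.403,-0.407,0,0.329,0.085,0.403,-0.407,0,0.329,0.085,0.403,-0.407,0,0.329,0.085,0.403,-0.407,0,0.329,0.085,0.403,-0.407,0,0.329,0.085,0.403,-0.407,0,0.329,0.085,0.403,-0.407,0,0.329,0.085,0.403,-0.407,0,0.329])

```text
time_s: 2.02
position: [0.4595, -0.101, 0.2423]
ee_rot: [1.0, -0.001, -0.0, 0.0]
contact_force: [0.2, -0.4, -0.2]
gripper_width: 0.085
```

```bash
python3 -c "
from h import *
go((.46,-.10,.141),0.0)
c=shot('side','s1')"
```

```text
shift [0.0005, -0.001, 0.1013] roll -0.0023 from [0.4595, -0.101, 0.2423] yaw -0.0023 j7 -1.515
```

View pics/s1.png

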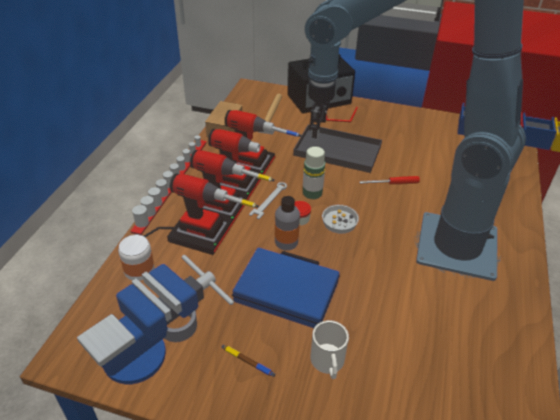

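>>> move_arm(commands=[0.085,0,0,0.035,0,0.085,0,0,0.07,0,0.085,0,0,0.1,0,0.085,0,0,0.1,0,0.085,0,0,0.1,0,0.0,0,0,0.1,0,0.0,0,0,0.1,0,0.0,0,0,0.1,0,0.0,0,0,0.1,0,0.0,0,0,0.1,0,0.0,0,0,0.1,0,0.0,0,0,0.1,0,0.0,0,0,0.1,0,0.0,0,0,0.1,0])

```text
time_s: 3.23
position: [0.4616, -0.1, 0.1445]
ee_rot: [1.0, -0.0, 0.002, 0.0]
contact_force: [-1.1, 0.2, 6.9]
gripper_width: 0.0548
```

>>> move_arm(commands=[0.0,0,0,-0.03,0,0.0,0,0,-0.055,0,0.0,0,0.02,-0.06,0,0.0,0,0.05,-0.06,0,0.0,0,0.085,-0.06,0,0.0,0,0.12,-0.06,0,0.0,0,0.155,-0.06,0,0.0,0.015,0.19,-0.06,0,0.0,0.03,0.22,-0.06,0,0.0,0.05,0.245,-0.06,0,0.0,0.06,0.255,-0.06,0,0.0,0.06,0.255,-0.06,0,0.0,0.06,0.255,-0.06,0,0.0,0.06,0.255,-0.06,0,0.0,0.06,0.255,-0.06,0,0.0,0.06,0.255,-0.06,0])

```text
time_s: 4.57
position: [0.5195, -0.354, 0.2026]
ee_rot: [1.0, 0.0, -0.0, -0.0]
contact_force: [0.5, -0.0, -3.1]
gripper_width: 0.0547
```

```bash
python3 -c "
from h import *
go((.52,-.356,.145),0.0)
c=shot('side','s2');cv2.imwrite('pics/s2.png',cv2.resize(c['color'][60:220,200:420,::-1],None,fx=3,fy=3))"
```

```text
shift [0.0005, 0.002, 0.0576] roll 0.0006 from [0.5195, -0.354, 0.2026] yaw 0.0006 j7 -1.1
```

View pics/s2.png

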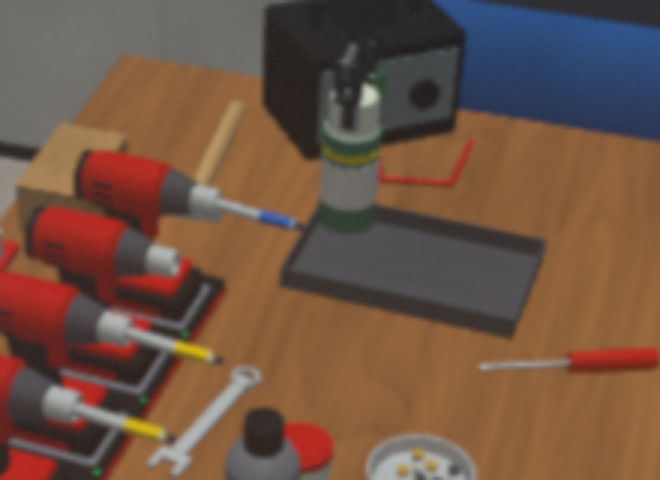

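The can hangs upright over the far end of the tray, crop (350,150).

>>> move_arm(commands=[0.0,0,0,0.02,0,0.0,0,0,0.04,0,0.0,0,0,0.05,0,0.0,0,0,0.055,0,0.0,0,0,0.055,0,0.0,0,0,0.055,0,0.03,0,0,0.055,0,0.06,0,0,0.055,0,0.085,0,0,0.055,0,0.085,0,0,0.055,0,0.085,0,0,0.055,0,0.085,0,0,0.055,0,0.085,0,0,0.02,0,0.085,0,0,-0.02,0,0.085,0,0,-0.05,0,0.085,0,0,-0.05,0,0.085,0,0,-0.05,0])

```text
time_s: 6.03
position: [0.5209, -0.3556, 0.2546]
ee_rot: [1.0, -0.0, 0.002, 0.001]
contact_force: [-0.0, 0.2, -1.0]
gripper_width: 0.0848
```

```bash
python3 -c "
from h import *
t=shot('top','t3');s=shot('side')
print(blobs(t,(0,0,0),(180,255,70),(245,222,282,258))[0],blobs(t,(0,180,120),(6,255,255),(285,230,325,262))[0])
print(blobs(t,(0,0,170),(180,60,255),(400,195,475,262))[0])
go((.478,.138,.245),0.0)"
```

```text
[([10, 6, 15, 16, 167], [262.3, 235.1])] [([7, 5, 24, 24, 456], [303.5, 246.2])]
[([50, 23, 22, 20, 290], [460.1, 228.4]), ([42, 31, 10, 15, 19], [444.8, 234.2])]
shift [-0.0413, -0.4926, 0.0068] roll -0.0002 from [0.5192, -0.3546, 0.2514] yaw -0.0002 j7 -1.093
```

>>> move_arm(commands=[0.085,-0.04,-0.495,0,0,0.085,-0.04,-0.495,0,0,0.085,-0.04,-0.495,0,0,0.085,-0.04,-0.495,0,0,0.085,-0.04,-0.495,0,0,0.085,-0.04,-0.495,0,0,0.085,-0.04,-0.495,0,0,0.085,-0.04,-0.495,0,0,0.085,-0.04,-0.495,0,0,0.085,-0.04,-0.495,0,0,0.085,-0.04,-0.495,0,0,0.085,-0.04,-0.495,0,0,0.085,-0.04,-0.495,0,0,0.085,-0.04,-0.495,0,0,0.085,-0.04,-0.495,0,0,0.085,-0.04,-0.495,0,0,0.085,-0.04,-0.495,0,0])

```text
time_s: 7.55
position: [0.48, 0.1384, 0.2518]
ee_rot: [1.0, -0.001, -0.0, 0.0]
contact_force: [-0.5, 0.6, -0.5]
gripper_width: 0.085
```

```bash
python3 -c "
from h import *
go((.480,.139,.146),0.0)
c=shot('side','s4');cv2.imwrite('pics/s4.png',cv2.resize(c['color'][100:260,180:400,::-1],None,fx=3,fy=3))"
```

```text
shift [0.0001, -0.0007, 0.1058] roll -0.0029 from [0.48, 0.1384, 0.2518] yaw -0.0029 j7 -2.055
```

View pics/s4.png

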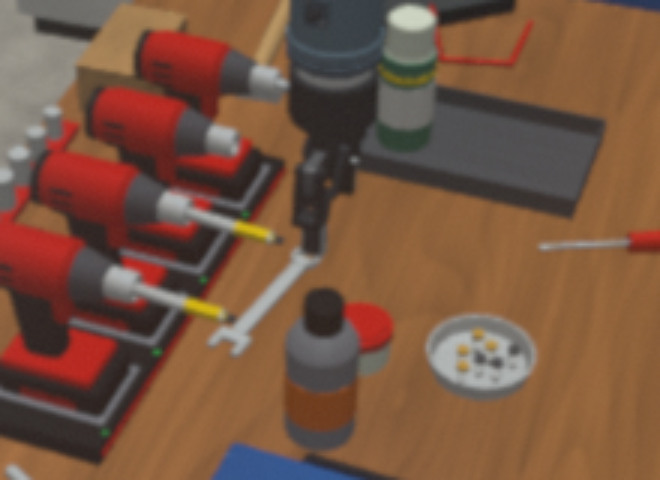

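The can stands in the tray and the gripper is above the bottle, whose cap is at crop (323,300).

>>> move_arm(commands=[0.085,0,0,0.035,0,0.085,0,0,0.07,0,0.085,0,0,0.1,0,0.085,0,0,0.106,0,0.085,0,0,0.106,0,0.0,0,0,0.106,0,0.0,0,0,0.106,0,0.0,0,0,0.106,0,0.0,0,0,0.106,0,0.0,0,0,0.106,0,0.0,0,0,0.106,0,0.0,0,0,0.106,0,0.0,0,0,0.106,0,0.0,0,0,0.106,0,0.0,0,0,0.106,0,0.0,0,0,0.106,0])

```text
time_s: 8.93
position: [0.481, 0.1408, 0.1479]
ee_rot: [1.0, 0.0, 0.001, -0.0]
contact_force: [-0.1, 0.8, 6.4]
gripper_width: 0.0368
```

>>> move_arm(commands=[0.0,0,0,-0.03,0,0.0,0,0,-0.055,0,0.0,-0.02,0,-0.065,0,0.0,-0.05,0.02,-0.065,0,0.0,-0.07,0.05,-0.065,0,0.0,-0.08,0.085,-0.065,0,0.0,-0.09,0.12,-0.065,0,0.0,-0.1,0.16,-0.065,0,0.0,-0.11,0.2,-0.065,0,0.0,-0.12,0.24,-0.065,0,0.0,-0.131,0.28,-0.065,0,0.0,-0.131,0.32,-0.065,0,0.0,-0.131,0.36,-0.065,0,0.0,-0.131,0.4,-0.065,0,0.0,-0.131,0.44,-0.065,0,0.0,-0.131,0.47,-0.065,0,0.0,-0.131,0.485,-0.065,0,0.0,-0.131,0.485,-0.065,0,0.0,-0.131,0.485,-0.065,0,0.0,-0.131,0.485,-0.065,0])

```text
time_s: 10.6
position: [0.3486, -0.3434, 0.211]
ee_rot: [1.0, 0.0, -0.0, -0.001]
contact_force: [-0.1, 0.5, -4.4]
gripper_width: 0.0367
```

```bash
python3 -c "
from h import *
go((.350,-.346,.151),0.0)
c=shot('side','s5');cv2.imwrite('pics/s5.png',cv2.resize(c['color'][80:240,220:440,::-1],None,fx=3,fy=3))"
```

```text
shift [0.0014, 0.0027, 0.06] roll 0.0007 from [0.3486, -0.3434, 0.211] yaw 0.0007 j7 -0.88
```

View pics/s5.png

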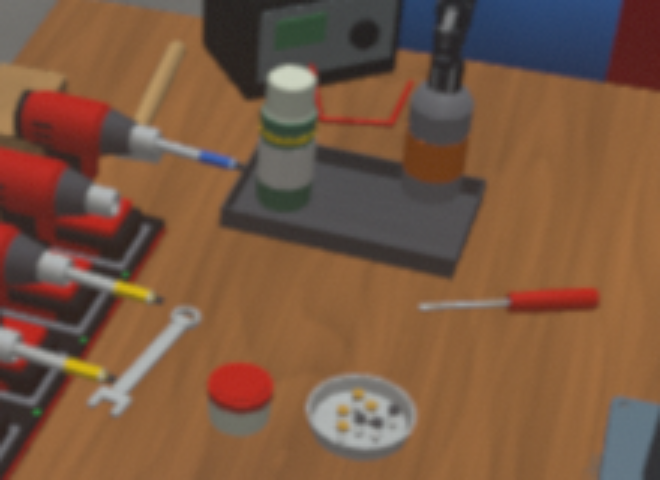

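The bottle hangs upright over the near end of the tray, with the can standing at the far end. Lowering now.

>>> move_arm(commands=[0.0,0,0.003,0.02,0,0.0,0,0.003,0.04,0,0.0,0,0.003,0.055,0,0.0,0,0.003,0.06,0,0.0,0,0.003,0.06,0,0.0,0,0.003,0.06,0,0.03,0,0.003,0.06,0,0.06,0,0.003,0.06,0,0.085,0,0.003,0.06,0,0.085,0,0.003,0.06,0,0.085,0,0.003,0.06,0,0.085,0,0.003,0.06,0,0.085,0,0.003,0.06,0,0.085,0,0.003,0.03,0,0.085,0,0.003,-0.01,0,0.085,0,0.003,-0.045,0,0.085,0,0.003,-0.045,0,0.085,0,0.003,-0.045,0])

```text
time_s: 12.15
position: [0.3498, -0.3488, 0.2584]
ee_rot: [1.0, -0.0, 0.002, 0.002]
contact_force: [0.2, 0.4, -0.4]
gripper_width: 0.0852
```

```bash
python3 -c "
from h import *
t=shot('top')
print(blobs(t,(0,180,120),(6,255,255),(270,225,345,270))[0]);print(blobs(t,(0,180,120),(6,255,255),(270,225,345,270))[0][0][1])
X=plane(t,blobs(t,(0,180,120),(6,255,255),(270,225,345,270))[0][0][1],.044);print(X)
go((X[0],X[1],.245),0.0)"
```

```text
[([22, 10, 24, 24, 457], [303.5, 246.2])]
[303.5, 246.2]
[0.47072327 0.02837121 0.044     ]
shift [0.1217, -0.3763, 0.0115] roll -0.0002 from [0.3489, -0.3479, 0.2567] yaw -0.0002 j7 -0.875
```

>>> move_arm(commands=[0.085,0.122,-0.376,0,0,0.085,0.122,-0.376,0,0,0.085,0.122,-0.376,0,0,0.085,0.122,-0.376,0,0,0.085,0.122,-0.376,0,0,0.085,0.122,-0.376,0,0,0.085,0.122,-0.376,0,0,0.085,0.122,-0.376,0,0,0.085,0.122,-0.376,0,0,0.085,0.122,-0.376,0.04,0,0.085,0.122,-0.376,0.08,0,0.085,0.122,-0.376,0.12,0,0.085,0.122,-0.376,0.15,0,0.085,0.122,-0.376,0.16,0,0.085,0.122,-0.376,0.16,0,0.085,0.122,-0.376,0.16,0,0.085,0.122,-0.376,0.16,0])

```text
time_s: 13.62
position: [0.4721, 0.0282, 0.0977]
ee_rot: [1.0, -0.0, 0.001, -0.0]
contact_force: [0.3, -0.5, 0.1]
gripper_width: 0.0853
```

```bash
python3 -c "
from h import *
go((.471,.0285,.030),0.0)
c=shot('side','s6');cv2.imwrite('pics/s6.png',cv2.resize(c['color'][80:240,220:440,::-1],None,fx=3,fy=3))"
```

```text
shift [-0.0012, -0.0003, 0.0677] roll -0.0005 from [0.4721, 0.0282, 0.0977] yaw -0.0005 j7 -1.903
```

View pics/s6.png

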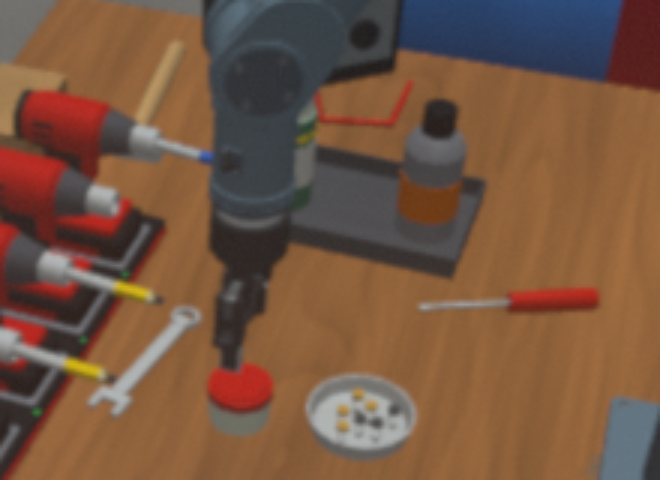

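The gripper is centred over the tub lid at crop (240,385), and the bottle stands in the tray.

>>> move_arm(commands=[0.085,-0.001,0,0.025,0,0.085,-0.001,0,0.05,0,0.085,-0.001,0,0.066,0,0.085,-0.001,0,0.067,0,0.085,-0.001,0,0.067,0,0.085,-0.001,0,0.067,0,0.0,-0.001,0,0.067,0,0.0,-0.001,0,0.067,0,0.0,-0.001,0,0.067,0,0.0,-0.001,0,0.067,0,0.0,-0.001,0,0.067,0,0.0,-0.001,0,0.067,0,0.0,-0.001,0,0.067,0,0.0,-0.001,0,0.067,0])

```text
time_s: 14.83
position: [0.4712, 0.0285, 0.0313]
ee_rot: [1.0, -0.0, 0.001, -0.0]
contact_force: [-4.2, 0.3, 15.2]
gripper_width: 0.066
```

>>> move_arm(commands=[0.0,0,0,-0.03,0,0.0,0,0,-0.06,0,0.0,0,0,-0.09,0,0.0,0,0.03,-0.1,0,0.0,-0.01,0.07,-0.1,0,0.0,-0.02,0.11,-0.1,0,0.0,-0.034,0.15,-0.1,0,0.0,-0.034,0.19,-0.1,0,0.0,-0.034,0.22,-0.1,0,0.0,-0.034,0.24,-0.1,0,0.0,-0.034,0.24,-0.1,0,0.0,-0.034,0.24,-0.1,0])

```text
time_s: 15.83
position: [0.4355, -0.213, 0.1297]
ee_rot: [1.0, -0.002, 0.0, 0.0]
contact_force: [-0.4, 0.6, -2.3]
gripper_width: 0.0662
```

```bash
python3 -c "
from h import *
t=shot('top');s=shot('side')
cv2.imwrite('pics/t7.png',np.hstack([cv2.resize(t['color'][190:340,380:500,::-1],None,fx=3.3,fy=3.3),cv2.resize(s['color'][90:240,270:390,::-1],None,fx=3.3,fy=3.3)]))
for X in ((.52,-.356,.167),(.35,-.347,.166),(.435,-.351,.044)): print(proj(t,X).round(1),proj(s,X).round(1))
go((.437,-.351,.135),0)"
```

```text
[460.5 227.5] [316.6 104.8]
[460.2 296.9] [365.5 114.9]
[440.  265.1] [337.5 139.8]
shift [0.0011, 0.1403, -0.0056] roll 0.0009 from [0.4358, -0.2107, 0.1295] yaw 0.0009 j7 -1.341
```

View pics/t7.png

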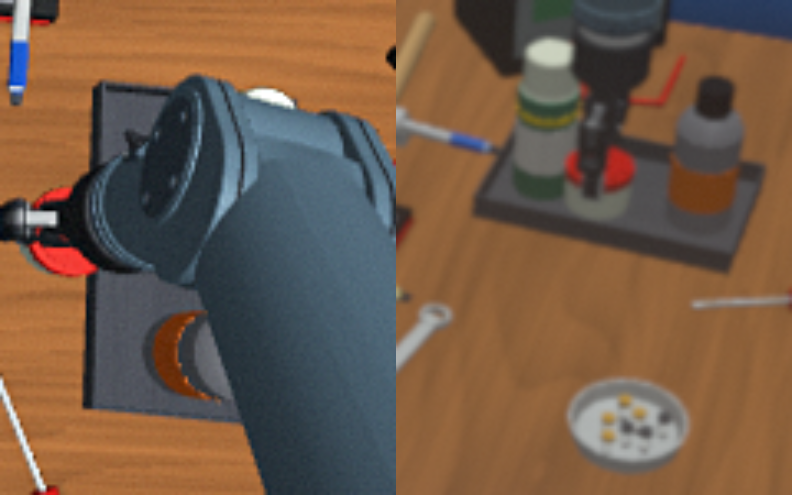

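Can and bottle are where I predicted, so the tub goes between them with about 9 mm clearance on each side.

>>> move_arm(commands=[0.0,0,0.035,0,0,0.0,0,0.07,0,0,0.0,0,0.105,0,0,0.0,0,0.13,0,0,0.0,0,0.13,0,0,0.0,0,0.13,0,0,0.0,0,0.13,0,0,0.0,0,0.13,0.02,0,0.0,0,0.13,0.04,0,0.0,0,0.13,0.06,0,0.0,0,0.13,0.075,0,0.0,0,0.13,0.085,0,0.0,0,0.13,0.085,0,0.0,0,0.13,0.085,0])

```text
time_s: 17.1
position: [0.4362, -0.3406, 0.0444]
ee_rot: [1.0, 0.001, -0.0, -0.0]
contact_force: [0.6, 0.7, -2.2]
gripper_width: 0.0659
```

>>> move_arm(commands=[0.0,0,0,0.005,0,0.0,0,0,0.01,0,0.0,0,0,0.01,0,0.0,0,0,0.01,0,0.075,0,0,0.01,0,0.085,0,0,0.01,0,0.085,0,0,0.01,0,0.085,0,0,0.01,0,0.085,0,0,0.01,0,0.085,0,0,-0.01,0,0.085,0,0,-0.04,0,0.085,0,0,-0.08,0,0.085,0,0,-0.12,0,0.085,0,0,-0.16,0,0.085,0,0,-0.2,0,0.085,0,0,-0.22,0,0.085,0,0,-0.22,0,0.085,0,0,-0.22,0])

```text
time_s: 18.6
position: [0.4363, -0.3422, 0.2656]
ee_rot: [1.0, -0.0, 0.001, 0.001]
contact_force: [-0.3, 0.1, -0.3]
gripper_width: 0.0852
```

```bash
python3 -c "
from h import *
# bit axes: yellow-blob tip/steel line in top view -> yaw; refine
t=shot('top');s=shot('side')
for n,rT,rS in(('1',(225,175,262,215),(230,192,262,212)),('2',(275,178,308,215),(250,165,275,186))):
    B,_=blobs(t,(20,120,120),(35,255,255),rT);C,_=blobs(s,(20,120,120),(35,255,255),rS)
    x,r=tri(t,max(B,key=lambda b:b[0][4])[1],s,max(C,key=lambda b:b[0][4])[1]);print(n,x.round(4),np.round(r,4))
x0=215;im=cv2.resize(t['color'][150:225,225:315,::-1],None,fx=6,fy=6,interpolation=2);cv2.imwrite('pics/t8.png',im)
go((.55,.19,.255),-.06)"
```

```text
1 [0.5786 0.1922 0.1677] [0.0012 0.0012]
2 [0.5723 0.072  0.1671] [0.0017 0.0017]
shift [0.1148, -0.5314, 0.0085] roll 0.0598 from [0.4351, -0.3414, 0.2631] yaw -0.0002 j7 -1.062
```

View pics/t8.png

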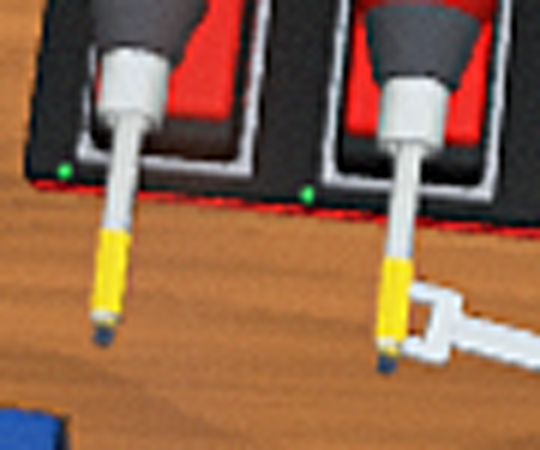

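Crop: bit 1 runs from its chuck at (124,118) to its tip at (103,340), and bit 2 from (405,145) to (387,368).

```bash
python3 -c "
from h import *
t=optics.camera('top')
for a,b in(((245.7,169.5),(242.2,206.9)),((292.5,174),(289.5,211.5))):
    A=plane(t,a,.174);B=plane(t,b,.166);d=A-B;print(A.round(4),B.round(4),np.arctan2(d[1],d[0]),np.linalg.norm(d))
go((.622,.189,.255),-.06)
"
```

```text
[0.6452 0.1893 0.174 ] [0.5486 0.1927 0.166 ] -0.03528954745672802 0.09706863975838742
[0.6385 0.0691 0.174 ] [0.542  0.0727 0.166 ] -0.03732180765298518 0.09694804210953806
shift [0.187, -0.5303, 0.0082] roll 0.0599 from [0.4349, -0.3413, 0.2627] yaw -0.0001 j7 -1.062
```

>>> move_arm(commands=[0.04,0.19,-0.531,0.005,0.05,0.04,0.19,-0.531,0.005,0.05,0.04,0.19,-0.531,0.005,0.05,0.04,0.19,-0.531,0.005,0.05,0.04,0.19,-0.531,0.005,0.05,0.04,0.19,-0.531,0.005,0.05,0.04,0.19,-0.531,0.005,0.05,0.04,0.19,-0.531,0.005,0.05,0.04,0.19,-0.531,0.005,0.05,0.04,0.19,-0.531,0.005,0.05,0.04,0.19,-0.531,0.005,0.05,0.04,0.19,-0.531,0.005,0.05,0.04,0.19,-0.531,0.005,0.05,0.04,0.19,-0.531,0.005,0.05,0.04,0.19,-0.531,0.005,0.05,0.04,0.19,-0.531,0.005,0.05,0.04,0.19,-0.531,0.005,0.05,0.04,0.19,-0.531,0.005,0.05,0.04,0.19,-0.531,0.005,0.05])

```text
time_s: 20.33
position: [0.6259, 0.1871, 0.259]
ee_rot: [1.0, -0.026, -0.0, 0.001]
contact_force: [0.5, 0.1, -0.2]
gripper_width: 0.0399
```

```bash
python3 -c "
from h import *
go((.625,.190,.165),-.05)
s=shot('side');cv2.imwrite('pics/s9.png',np.hstack([cv2.resize(s['color'][90:240,150:290,::-1],None,fx=4,fy=4)]))
t=shot('top');cv2.imwrite('pics/t9.png',np.hstack([cv2.resize(t['color'][180:330,390:490,::-1],None,fx=4,fy=4)]))"
```

```text
shift [-0.001, -0.003, 0.094] roll -0.0026 from [0.6259, 0.1871, 0.259] yaw -0.0526 j7 -2.143
```

View pics/s9.png

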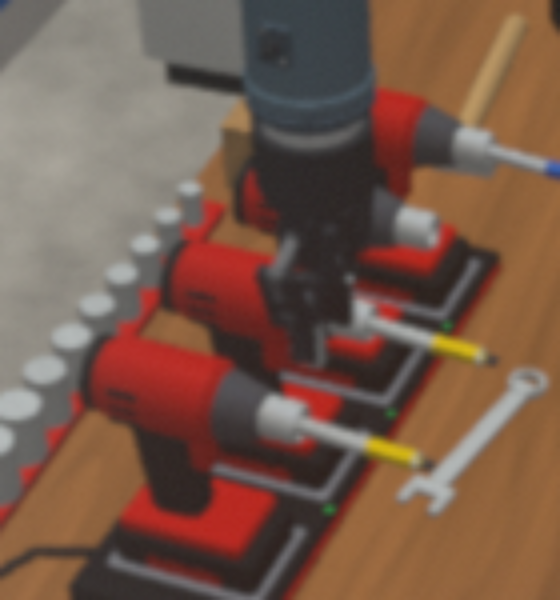

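The gripper is above bit 1's middle and clear of the driver housings. I'll descend and grip.

>>> move_arm(commands=[0.04,-0.001,-0.003,0.03,0,0.04,-0.001,-0.003,0.06,0,0.04,-0.001,-0.003,0.085,0,0.04,-0.001,-0.003,0.094,0,0.04,-0.001,-0.003,0.094,0,0.04,-0.001,-0.003,0.094,0,0.0,-0.001,-0.003,0.094,0,0.0,-0.001,-0.003,0.094,0,0.0,-0.001,-0.003,0.094,0,0.0,-0.001,-0.003,0.094,0,0.0,-0.001,-0.003,0.094,0,0.0,-0.001,-0.003,0.094,0,0.0,-0.001,-0.003,0.094,0,0.0,-0.001,-0.003,0.094,0])

```text
time_s: 21.6
position: [0.6262, 0.1917, 0.1672]
ee_rot: [1.0, -0.026, 0.001, 0.0]
contact_force: [-0.6, -2.5, 5.6]
gripper_width: 0.0111
```

```bash
python3 -c "
from h import *
s=readout.state();print(s['contact_force'],s['ft_torque'],s['position'],yaw()[0],s['joints'][6])
t=shot('top');c=shot('side')
B=blobs(t,(20,120,120),(35,255,255),(225,175,262,215))[0];C=blobs(c,(20,120,120),(35,255,255),(230,192,262,212))[0];print(B,C)
if B and C: print(tri(t,max(B,key=lambda b:b[0][4])[1],c,max(C,key=lambda b:b[0][4])[1]))
"
```

```text
[-0.60252163 -2.50367369  5.57001904] [-0.39614588  0.23974062 -0.17873809] [0.6261522  0.19169317 0.16721274] -0.051282565577860637 -2.1813436687516865
[([15, 20, 5, 10, 26], [241.6, 199.7])] [([11, 8, 13, 8, 60], [247.0, 203.0])]
(array([0.57176835, 0.19600071, 0.16847886]), [np.float64(0.00504327659982885), np.float64(0.005043276599829028)])
```

Grip is on the bit at 11.1 mm. I'll raise slightly to cancel the sag, pull straight out, and look.

>>> move_arm(commands=[0.0,0,0,-0.002,0,0.0,0,0,-0.003,0,0.0,-0.01,0,-0.003,0,0.0,-0.02,0,-0.003,0,0.0,-0.03,0,-0.002,0,0.0,-0.04,0,-0.002,0,0.0,-0.05,0,-0.002,0,0.0,-0.06,0,-0.002,0,0.0,-0.07,0,-0.002,0,0.0,-0.08,0,-0.002,0,0.0,-0.09,0,-0.002,0,0.0,-0.095,0,-0.002,0,0.0,-0.095,0,-0.002,0,0.0,-0.095,0,-0.002,0])

```text
time_s: 22.87
position: [0.5303, 0.197, 0.1675]
ee_rot: [1.0, -0.025, 0.0, -0.0]
contact_force: [-0.5, -0.0, -1.0]
gripper_width: 0.0107
```

```bash
python3 -c "
from h import *
s=readout.state();print(s['contact_force'],s['ft_torque'],s['position'],yaw()[0],s['joints'][6])
c=shot('side');cv2.imwrite('pics/s10.png',np.hstack([cv2.resize(c['color'][150:250,210:330,::-1],None,fx=6,fy=6,interpolation=2)]))
"
```

```text
[-0.50579576 -0.03457527 -0.99965385] [-0.03510157 -0.02731684  0.00685125] [0.53032917 0.19699377 0.16745976] -0.04993255683664551 -2.2604994397635774
```

View pics/s10.png

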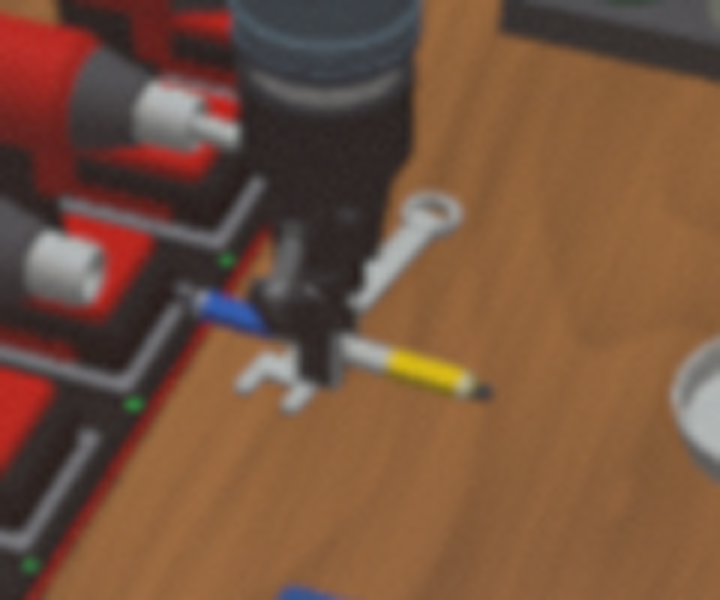

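The bit is out and held at its middle. The blue tip is at crop (180,290) and the yellow tip at (485,392). Next is its pitch.

```bash
cat >>h.py <<'E'
def vplane(c,p,P,ya):
    o,d=ray(c,p);n=np.array([-np.sin(ya),np.cos(ya),0]);return o+d*(n@(P-o))/(n@d)
E
python3 -c "
from h import *
c=optics.camera('side');P=np.array(readout.state()['position']);a=yaw()[0]
A=vplane(c,(240,198.3),P,a);B=vplane(c,(290.8,215.3),P,a);print(A,B,np.linalg.norm(A-B),'pitch',np.degrees(np.arctan2(A[2]-B[2],A[0]-B[0])),'mid',(A+B)/2,P)
"
```

```text
[0.59753798 0.19350087 0.17829305] [0.45237395 0.20085303 0.16381797] 0.14606909023854486 pitch 5.694445203201961 mid [0.52495596 0.19717695 0.17105551] [0.53081293 0.19688031 0.16739115]
```

The yellow end hangs about 4–5° low, and after turning it would enter nose-down. I'll use the chuck as a lever: reinsert 40 mm, raise 5 mm to level the bit in the pads, then pull out again.

>>> move_arm(commands=[0.0,0.012,0,0,0,0.0,0.024,0,0,0,0.0,0.036,0,0,0,0.0,0.048,0,0,0,0.0,0.06,0,0,0,0.0,0.07,0,0,0,0.0,0.08,0,0,0,0.0,0.08,0,-0.002,0,0.0,0.08,0,-0.004,0,0.0,0.08,0,-0.005,0,0.0,0.08,0,-0.005,0,0.0,0.08,0,-0.005,0,0.0,0.06,0,-0.004,0,0.0,0.045,0,-0.003,0,0.0,0.03,0,-0.002,0,0.0,0.015,0,-0.001,0,0.0,0,0,0,0,0.0,0,0,0,0,0.0,0,0,0,0])

```text
time_s: 24.55
position: [0.5296, 0.1972, 0.1677]
ee_rot: [1.0, -0.024, 0.0, 0.0]
contact_force: [0.1, -0.1, -1.7]
gripper_width: 0.0109
```

```bash
python3 -c "
from h import *
s=readout.state();print(s['contact_force'],s['ft_torque'],s['position'],yaw()[0],s['joints'][6])
c=shot('side');cv2.imwrite('pics/s11.png',np.hstack([cv2.resize(c['color'][150:250,210:330,::-1],None,fx=6,fy=6,interpolation=2)]))
"
```

```text
[ 0.09059613 -0.14722281 -1.71283341] [ 0.03223511 -0.06705156  0.03492725] [0.52957553 0.1972329  0.16772446] -0.048978043688156024 -2.260506333843055
```

View pics/s11.png

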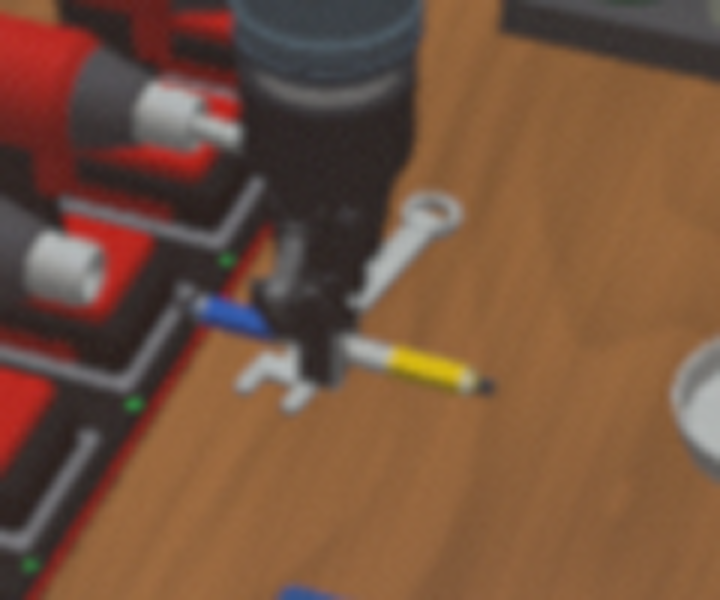

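```bash
python3 -c "
from h import *
c=optics.camera('side');P=np.array(readout.state()['position'])+[0,0,.006];a=yaw()[0]
d=np.array([np.cos(a),np.sin(a),0])
for th in (-2,0,2,4,6):
    t=np.radians(th);u=d*np.cos(t)+[0,0,np.sin(t)];A=proj(c,P+.075*u);B=proj(c,P-.075*u);print(th,((A-[210,150])*6).round(),((B-[210,150])*6).round(),(B-A).round(2))
"
```

```text
-2 [163. 298.] [477. 369.] [52.35 11.89]
0 [163. 293.] [477. 373.] [52.39 13.36]
2 [163. 289.] [477. 378.] [52.36 14.81]
4 [163. 284.] [477. 382.] [52.27 16.24]
6 [163. 280.] [476. 386.] [52.11 17.65]
```

Pitch is now about 2.5°, which is fine. Now the half turn.

>>> move_arm(commands=[0.0,0,0,0,-0.12,0.0,0,0,0,-0.24,0.0,0,0,0,-0.36,0.0,0,0,0,-0.48,0.0,0,0,0,-0.6,0.0,0,0,0,-0.72,0.0,0,0,0,-0.84,0.0,0,0,0,-0.96,0.0,0,0,0,-1.08,0.0,0,0,0,-1.2,0.0,0,0,0,-1.32,0.0,0,0,0,-1.44,0.0,0,0,0,-1.56,0.0,0,0,0,-1.68,0.0,0,0,0,-1.8,0.0,0,0,0,-1.92,0.0,0,0,0,-2.04,0.0,0,0,0,-2.16,0.0,0,0,0,-2.28,0.0,0,0,0,-2.4])

```text
time_s: 26.32
position: [0.5313, 0.1965, 0.1673]
ee_rot: [0.384, 0.923, 0.0, 0.0]
contact_force: [0.8, 0.3, -1.1]
gripper_width: 0.011
```

>>> move_arm(commands=[0.0,0,0,0,-0.12,0.0,0,0,0,-0.24,0.0,0,0,0,-0.36,0.0,0,0,0,-0.48,0.0,0,0,0,-0.6,0.0,0,0,0,-0.7,0.0,0,0,0,-0.74,0.0,0,0,0,-0.74,0.0,0,0,0,-0.74,0.0,0,0,0,-0.74])

```text
time_s: 27.15
position: [0.5307, 0.1967, 0.1672]
ee_rot: [0.027, 1.0, 0.0, 0.0]
contact_force: [-0.2, 0.4, -1.1]
gripper_width: 0.0108
```

```bash
python3 -c "
from h import *
s=readout.state();print(s['contact_force'],s['ft_torque'],s['gripper_width'])
go((.5305,.197,.1722),np.pi-.05)
c=shot('side');cv2.imwrite('pics/s12.png',np.hstack([cv2.resize(c['color'][150:250,210:330,::-1],None,fx=6,fy=6,interpolation=2)]))
"
```

```text
[-0.15536627  0.38962431 -1.0616235 ] [ 0.00681329 -0.04466932 -0.05782309] 0.010794414445346831
shift [0.0002, 0.0003, -0.005] roll -0.0042 from [0.5307, 0.1967, 0.1672] yaw 3.0874 j7 0.473
```

View pics/s12.png

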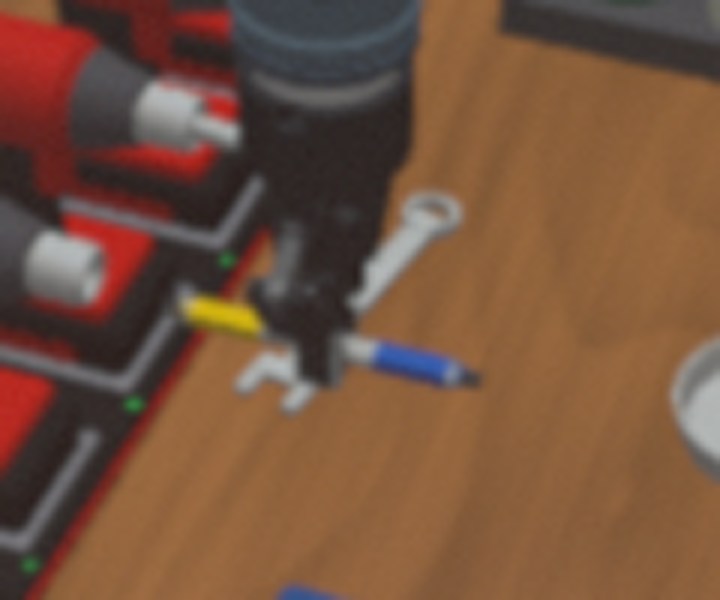

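Turned: yellow is inward and blue is out at crop (475,379), nearly level. Raising 2.5 mm and inserting to 70 mm of travel first.

>>> move_arm(commands=[0.0,0,0,-0.0025,-0.004,0.0,0,0,-0.0025,-0.004,0.0,-0.012,0,-0.0025,-0.004,0.0,-0.024,0,-0.0025,-0.004,0.0,-0.034,0,-0.0025,-0.004,0.0,-0.042,0,-0.0025,-0.004,0.0,-0.05,0,-0.0025,-0.004,0.0,-0.058,0,-0.0025,-0.004,0.0,-0.064,0,-0.0025,-0.004,0.0,-0.07,0,-0.0025,-0.004,0.0,-0.07,0,-0.0025,-0.004,0.0,-0.07,0,-0.0025,-0.004])

```text
time_s: 28.2
position: [0.6003, 0.1927, 0.1699]
ee_rot: [0.024, 1.0, -0.001, -0.0]
contact_force: [-2.5, -2.9, 0.9]
gripper_width: 0.0107
```

```bash
python3 -c "
from h import *
s=readout.state();print(s['contact_force'],s['ft_torque'],s['gripper_width'])
go((.6202,.192,.169),np.pi-.05)
c=shot('side');cv2.imwrite('pics/s13.png',np.hstack([cv2.resize(c['color'][150:250,210:330,::-1],None,fx=6,fy=6,interpolation=2)]))
"
```

```text
[-2.47233091 -2.85025375  0.88643092] [-0.67525741  0.07536752 -0.20439023] 0.0106807545915999
shift [-0.0199, 0.0002, 0.0009] roll 0.0015 from [0.6003, 0.1927, 0.1699] yaw 3.0931 j7 0.571
```

It's sliding in freely. Pushing home with a small overshoot.

>>> move_arm(commands=[0.0,-0.006,0,0.001,0,0.0,-0.012,0,0.001,0,0.0,-0.016,0,0.001,0,0.0,-0.019,0,0.001,0,0.0,-0.022,0,0.001,0,0.0,-0.022,0,0.001,0,0.0,-0.022,0,0.001,0])

```text
time_s: 28.83
position: [0.6193, 0.1918, 0.1692]
ee_rot: [0.024, 1.0, -0.002, -0.002]
contact_force: [-11.7, -5.5, 10.5]
gripper_width: 0.0107
```

>>> move_arm(commands=[0.0,-0.002,0,0,0,0.0,-0.004,0,0,0,0.0,-0.006,0,0,0,0.0,-0.006,0,0,0,0.0,-0.006,0,0,0])

```text
time_s: 29.25
position: [0.6218, 0.1917, 0.169]
ee_rot: [0.023, 1.0, -0.003, -0.006]
contact_force: [-23.2, -9.3, 18.5]
gripper_width: 0.0106
```

```bash
python3 -c "
from h import *
s=readout.state();print(s['contact_force'],s['ft_torque'],s['gripper_width'],s['position'])
c=shot('side');cv2.imwrite('pics/s14.png',np.hstack([cv2.resize(c['color'][150:250,190:310,::-1],None,fx=6,fy=6,interpolation=2)]))
"
```

```text
[-23.22262068  -9.25653384  18.46233008] [-1.81467813  4.41329185 -0.38451362] 0.010578246215321876 [0.62176206 0.19170722 0.16902066]
```

View pics/s14.png

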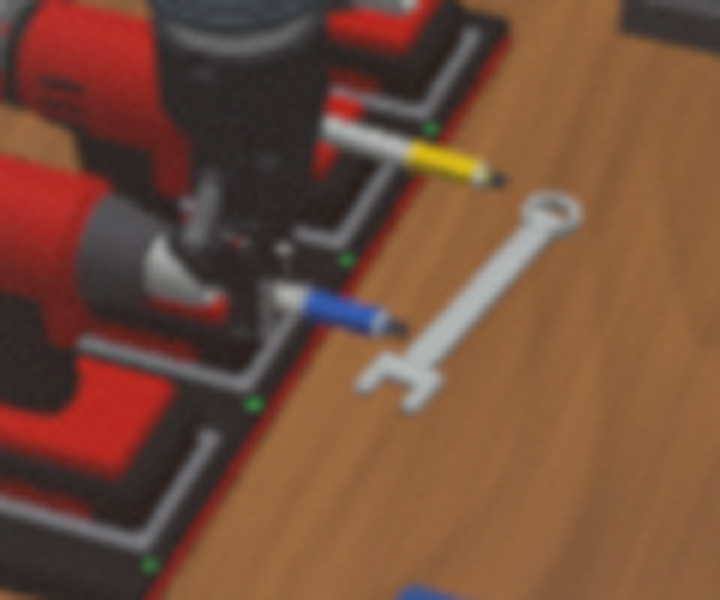

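Blue is out and its band centroid, about (247.5,202), matches the original yellow band position (247.1,202.4), so the bit is home. Releasing and rising.

>>> move_arm(commands=[0.0,0.005,0,-0.0015,0,0.0,0.005,0,-0.0015,0,0.02,0.005,0,-0.0015,0,0.04,0.005,0,-0.0015,0,0.04,0.005,0,-0.0015,0,0.04,0.005,0,-0.0015,0,0.04,0.005,0,-0.0015,0,0.04,0.005,0,-0.03,0,0.04,0.005,0,-0.06,0,0.04,0.005,0,-0.095,0,0.04,0.005,0,-0.095,0,0.04,0.005,0,-0.095,0])

```text
time_s: 30.3
position: [0.624, 0.1933, 0.2662]
ee_rot: [0.024, 1.0, 0.001, 0.002]
contact_force: [-0.8, -0.0, -1.5]
gripper_width: 0.04
```

```bash
python3 -c "
from h import *
t=shot('top');c=shot('side')
C=blobs(c,(105,150,80),(130,255,255),(230,190,264,214))[0];B=blobs(t,(105,150,80),(130,255,255),(230,180,260,215))[0];print(C,B)
C=blobs(c,(20,120,120),(35,255,255),(250,165,280,190))[0];print(C)
t=readout.state();print(t['gripper_width'],t['contact_force'])
go((.619,.071,.26),np.pi-.05)
"
```

```text
[([12, 10, 10, 5, 26], [246.2, 202.3])] [([10, 8, 6, 14, 60], [242.6, 194.3])]
[([8, 8, 12, 8, 55], [263.5, 176.7])]
0.03949443634664553 [ 1.22367823  0.19093177 -0.49987909]
shift [-0.0019, -0.121, 0.0032] roll 0.0022 from [0.6229, 0.1919, 0.2631] yaw 3.0938 j7 0.662
```

Bit 1 is home: the blue band's top centroid is (242.6,194.3) against the original (243.1,194.8). On to bit 2.

>>> move_arm(commands=[0.04,-0.002,-0.035,0,0,0.04,-0.002,-0.07,0,0,0.04,-0.002,-0.105,0,0,0.04,-0.002,-0.121,0,0,0.04,-0.002,-0.121,0,0,0.04,-0.002,-0.121,0,0,0.04,-0.002,-0.121,0,0])

```text
time_s: 30.98
position: [0.6187, 0.0723, 0.263]
ee_rot: [0.023, 1.0, 0.0, -0.001]
contact_force: [-0.0, 0.4, -0.3]
gripper_width: 0.0403
```

```bash
python3 -c "
from h import *
go((.619,.0715,.165),np.pi-.05)
"
```

```text
shift [-0.0005, -0.0009, 0.098] roll 0.0035 from [0.6187, 0.0723, 0.263] yaw 3.0951 j7 0.826
```

>>> move_arm(commands=[0.04,0,-0.001,0.03,0.0035,0.04,0,-0.001,0.06,0.0035,0.04,0,-0.001,0.085,0.0035,0.04,0,-0.001,0.098,0.0035,0.04,0,-0.001,0.098,0.0035,0.04,0,-0.001,0.098,0.0035,0.0,0,-0.001,0.098,0.0035,0.0,0,-0.001,0.098,0.0035,0.0,0,-0.001,0.098,0.0035,0.0,0,-0.001,0.098,0.0035,0.0,0,-0.001,0.098,0.0035,0.0,0,-0.001,0.098,0.0035,0.0,0,-0.001,0.098,0.0035,0.0,0,-0.001,0.098,0.0035])

```text
time_s: 32.15
position: [0.6201, 0.0709, 0.1674]
ee_rot: [0.026, 1.0, 0.0, 0.001]
contact_force: [-1.1, 0.4, 6.6]
gripper_width: 0.0106
```

Grip good. Pull 15 mm, lever level by raising, then pull the rest of the way.

>>> move_arm(commands=[0.0,0,0,-0.003,0,0.0,0.008,0,-0.003,0,0.0,0.015,0,-0.003,0,0.0,0.015,0,-0.005,0,0.0,0.015,0,-0.007,0,0.0,0.015,0,-0.008,0,0.0,0.015,0,-0.008,0,0.0,0.015,0,-0.008,0,0.0,0.03,0,-0.006,0,0.0,0.045,0,-0.004,0,0.0,0.06,0,-0.003,0,0.0,0.075,0,-0.003,0,0.0,0.09,0,-0.003,0,0.0,0.095,0,-0.003,0,0.0,0.095,0,-0.003,0,0.0,0.095,0,-0.003,0])

```text
time_s: 33.48
position: [0.5262, 0.0753, 0.1699]
ee_rot: [0.026, 1.0, 0.0, 0.002]
contact_force: [-0.3, 0.3, -1.3]
gripper_width: 0.0109
```

```bash
python3 -c "
from h import *
s=readout.state();print(s['contact_force'],s['ft_torque'],s['gripper_width'])
go((.52,.076,.17),np.pi-.05)
c=shot('side')
for n,lo,hi in(('y',(20,120,120),(35,255,255)),('b',(105,150,80),(130,255,255))):
  print(n,[b for b in blobs(c,lo,hi,(235,150,330,215),6)[0]])
P=np.array(s['position'])+[0,0,.006];a=yaw()[0]-np.pi;d=np.array([np.cos(a),np.sin(a),0])
for th in (-2,0,2,4):
    t=np.radians(th);u=d*np.cos(t)+[0,0,np.sin(t)];print(th,proj(c,P+.046*u).round(1),proj(c,P-.046*u).round(1))
"
```

```text
[-0.26229816  0.26872928 -1.26885081] [-0.0105436  -0.01110045  0.02369629] 0.010855411781807022
shift [0.0062, 0.0004, -0.0001] roll -0.0016 from [0.5262, 0.0753, 0.1699] yaw 3.09 j7 0.666
y [([54, 30, 13, 7, 61], [294.8, 182.9])]
b [([26, 24, 9, 4, 21], [264.9, 175.5]), ([7, 50, 10, 5, 26], [246.2, 202.3])]
-2 [262.9 174.8] [293.5 181.2]
0 [262.9 174.3] [293.4 181.7]
2 [262.9 173.9] [293.4 182.1]
4 [262.9 173.4] [293.4 182.5]
```

Nearly level, with a 3 mm offset like the first bit. Half turn, the other way.

>>> move_arm(commands=[0.0,0,0,0,0.12,0.0,0,0,0,0.24,0.0,0,0,0,0.36,0.0,0,0,0,0.48,0.0,0,0,0,0.6,0.0,0,0,0,0.72,0.0,0,0,0,0.84,0.0,0,0,0,0.96,0.0,0,0,0,1.08,0.0,0,0,0,1.2,0.0,0,0,0,1.32,0.0,0,0,0,1.44,0.0,0,0,0,1.56,0.0,0,0,0,1.68,0.0,0,0,0,1.8,0.0,0,0,0,1.92,0.0,0,0,0,2.04,0.0,0,0,0,2.16,0.0,0,0,0,2.28,0.0,0,0,0,2.4])

```text
time_s: 35.2
position: [0.5257, 0.0756, 0.1692]
ee_rot: [0.942, 0.336, 0.001, 0.0]
contact_force: [-0.7, 0.2, -1.1]
gripper_width: 0.0106
```

>>> move_arm(commands=[0.0,0,0,0,0.12,0.0,0,0,0,0.24,0.0,0,0,0,0.36,0.0,0,0,0,0.48,0.0,0,0,0,0.6,0.0,0,0,0,0.7,0.0,0,0,0,0.74,0.0,0,0,0,0.74,0.0,0,0,0,0.74,0.0,0,0,0,0.74])

```text
time_s: 36.03
position: [0.5249, 0.0754, 0.1689]
ee_rot: [1.0, -0.024, 0.0, -0.0]
contact_force: [-0.6, -0.3, -1.4]
gripper_width: 0.011
```

```bash
python3 -c "
from h import *
s=readout.state();print(s['contact_force'],s['ft_torque'],s['gripper_width'])
go((.596,.0717,.170),-.0515)
c=shot('side')
for n,lo,hi in(('y',(20,120,120),(35,255,255)),('b',(105,150,80),(130,255,255))):
  print(n,[b for b in blobs(c,lo,hi,(235,150,330,215),6)[0]])
cv2.imwrite('pics/s15.png',np.hstack([cv2.resize(c['color'][120:230,210:340,::-1],None,fx=5,fy=5,interpolation=2)]))
"
```

```text
[-0.59032255 -0.29761535 -1.38261744] [0.02723179 0.02141889 0.01347598] 0.010966543885391684
shift [0.0712, 0.0003, -0.0011] roll 0.0038 from [0.5249, 0.0754, 0.1689] yaw -0.0477 j7 -2.058
y [([22, 22, 12, 7, 54], [262.8, 175.4])]
b [([53, 31, 10, 4, 20], [292.2, 182.4]), ([7, 50, 10, 5, 26], [246.2, 202.3])]
```

View pics/s15.png

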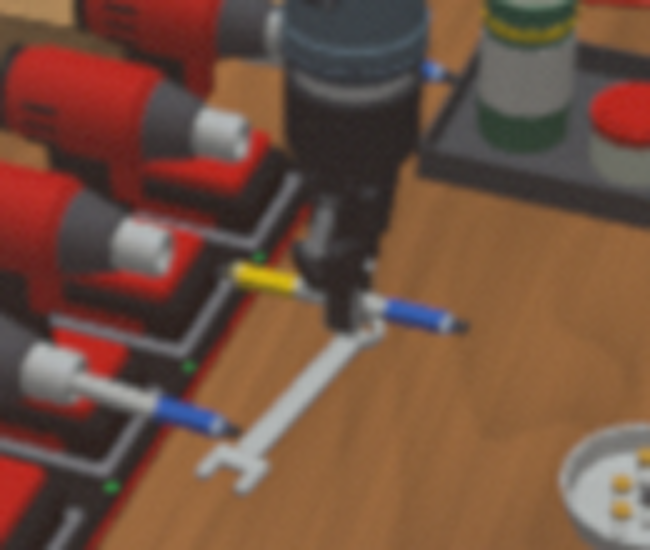

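Bit 2 is turned and level, with yellow at crop (265,278) facing the chuck and bit 1's blue end out. Inserting.

>>> move_arm(commands=[0.0,0,0,-0.001,0.004,0.0,0.012,0,-0.001,0.004,0.0,0.024,0,-0.001,0.004,0.0,0.032,0,-0.001,0.004,0.0,0.04,0,-0.001,0.004,0.0,0.048,0,-0.001,0.004,0.0,0.056,0,-0.001,0.004,0.0,0.064,0,-0.001,0.004,0.0,0.07,0,-0.001,0.004,0.0,0.07,0,-0.001,0.004,0.0,0.07,0,-0.001,0.004])

```text
time_s: 37.0
position: [0.5943, 0.0717, 0.1696]
ee_rot: [1.0, -0.027, -0.0, -0.0]
contact_force: [0.1, 0.3, -0.4]
gripper_width: 0.0106
```

>>> move_arm(commands=[0.0,0.006,0,0,0,0.0,0.012,0,0,0,0.0,0.016,0,0,0,0.0,0.019,0,0,0,0.0,0.022,0,0,0,0.0,0.025,0,0,0,0.0,0.025,0,0,0,0.0,0.025,0,0,0])

```text
time_s: 37.67
position: [0.6133, 0.0706, 0.1691]
ee_rot: [1.0, -0.026, -0.007, 0.001]
contact_force: [-19.1, -0.9, 13.9]
gripper_width: 0.0107
```

```bash
python3 -c "
from h import *
c=shot('side')
print(blobs(c,(105,150,80),(130,255,255),(235,150,290,215),6)[0])
"
```

```text
[([24, 23, 9, 5, 23], [262.5, 175.0]), ([7, 50, 10, 5, 26], [246.2, 202.3])]
```

It bottomed out at x≈0.6133, as predicted (0.614), with 19 N. One more gentle push, then release and rise.

>>> move_arm(commands=[0.0,0.003,0,0,0,0.0,0.004,0,0,0,0.0,0.004,0,0,0,0.0,-0.004,0,0,0,0.0,-0.004,0,0,0,0.02,-0.004,0,0,0,0.04,-0.004,0,0,0,0.04,-0.004,0,0,0,0.04,-0.004,0,0,0,0.04,-0.004,0,0,0,0.04,-0.004,0,-0.03,0,0.04,-0.004,0,-0.065,0,0.04,-0.004,0,-0.1,0,0.04,-0.004,0,-0.12,0,0.04,-0.09,0,-0.12,0,0.04,-0.17,0,-0.12,0,0.04,-0.17,0,-0.12,0,0.04,-0.17,0,-0.12,0,0.04,-0.17,0,-0.12,0])

```text
time_s: 39.3
position: [0.4411, 0.0793, 0.2882]
ee_rot: [1.0, -0.025, -0.004, 0.002]
contact_force: [0.3, -0.1, -0.5]
gripper_width: 0.0398
```

```bash
python3 -c "
from h import *
t=shot('top','tf');c=shot('side','sf')
print(blobs(c,(105,150,80),(130,255,255),(235,110,310,215),6)[0]);print(blobs(t,(105,150,80),(130,255,255),(230,180,400,225),6)[0])
s=readout.state();print(s['position'],s['time_s'])
cv2.imwrite('pics/f.png',np.vstack([cv2.resize(t['color'][150:330,220:480,::-1],None,fx=2,fy=1.6667,interpolation=2),cv2.resize(c['color'][80:260,180:440,::-1],None,fx=2,fy=1.6667,interpolation=2)]))"
```

```text
[([53, 22, 8, 3, 11], [291.5, 132.8]), ([24, 64, 9, 5, 23], [262.7, 176.0]), ([7, 90, 10, 5, 26], [246.2, 202.3])]
[([10, 8, 6, 14, 61], [242.7, 194.2]), ([153, 23, 5, 13, 65], [385.0, 209.0]), ([0, 39, 5, 6, 26], [231.7, 221.5])]
[0.44866436 0.07931912 0.29017853] 39.4
```

View pics/f.png

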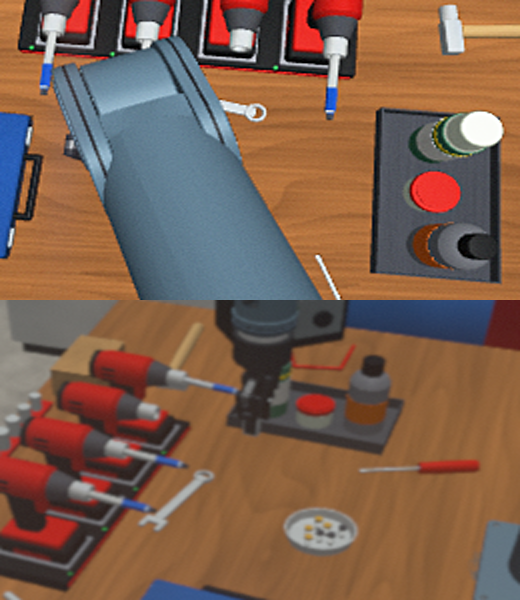

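All in place as far as the view shows, but the arm hides bit 2 from above. I'll move aside for a final check.

>>> move_arm(commands=[0.04,-0.03,0.04,0,0,0.04,-0.03,0.08,0,0,0.04,-0.03,0.12,0,0,0.04,-0.03,0.16,0,0,0.04,-0.03,0.2,0,0,0.04,-0.03,0.22,0,0,0.04,-0.03,0.22,0,0,0.04,-0.03,0.22,0,0,0.04,-0.03,0.22,0,0])

```text
time_s: 40.15
position: [0.4089, -0.1381, 0.2899]
ee_rot: [1.0, -0.027, 0.0, -0.0]
contact_force: [0.3, -0.5, 0.4]
gripper_width: 0.0399
```

```bash
python3 -c "
from h import *
t=shot('top')
print(blobs(t,(105,150,80),(130,255,255),(230,180,400,215),6)[0])
h=lambda r,a:(cv2.inRange(cv2.cvtColor(t['color'],cv2.COLOR_RGB2HSV),(0,0,150),(180,60,255))[200:224,294:358]).sum()/255
a=cv2.imread('pics/top0.png')[:,:,::-1].astype(int)[196:226,294:358];d=np.abs(a-t['color'].astype(int)[196:226,294:358]).max(2);print('wrench region changed px',(d>60).sum())
"
```

```text
[([10, 8, 6, 14, 60], [242.6, 194.3]), ([58, 13, 6, 13, 60], [290.5, 199.0]), ([153, 23, 5, 12, 60], [385.0, 208.5])]
wrench region changed px 0
```

Bit 2's blue band is at (290.5,199.0), against the original (290.2,199.1), so it's home. The wrench hasn't moved.

```bash
python3 -c "
from station import arm
print(arm.close_job())"
```

```text
the job is handed in; nothing more can be done
None
```

The job is done and handed in at about 40 s of robot time. The can, tub and bottle were put upright in the black tray first. Then bits 1 and 2 were pulled out, turned end for end and pushed back into their own chucks. Chuck 3 was empty, and bit 4, already showing blue, was left alone.

- **Bits:** the blue bands of bits 1 and 2 sit within about 0.6 px (roughly 1.5 mm) of where the yellow bands were, seen from above. From the side they sit within about 1 px. Both bits stopped against the end of the bore at 19–23 N.
- **Bit 4:** its blue band is where it was at the start, within about half a pixel.
- **Wrench:** its area of the picture did not change between the first and last views.
- **Tray:** all three objects stood upright in it in the last view. I did not see the tub get knocked or the grip slacken at any point.
- **Disagreement:** single-picture estimates of how far a held bit tilted varied by about 2°. I levelled each bit against its chuck before turning it, and both went in with little force.
- **Pictures:** I viewed 16, two over the budget of 14.

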